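# Right the tipped dipper and nest it in the large one, handles apart

## Robot

A 6-joint arm with a two-finger parallel gripper is mounted at the origin on the work surface; the furniture and walls round the work are solid. World frame = base frame: x ahead of the robot, y to its left, z up, the work surface at z = 0. Lengths are in m, angles in rad, forces in N, time in s.
With the tool pointing down it reaches from about 0.425 to 0.95 m from the base axis. Payload 3.5 kg.
Tool frame: the origin (TCP) lies at the very end of the fingers, on their centre line; the grasp point (between the pads) lies 19 mm behind it (ctrl.grip_point_offset is the distance from the TCP to the grasp point, in m); z points along the fingers, y is the line along which they close (so a half turn about z gives the same grasp; the last joint's range is limited). The gripper opens to 85 mm and grips with 20 to 120 N. Pads are 22 mm wide; open, the fingers measure 114 mm over their backs; the gripper's body (76 mm by 85 mm) begins 54 mm behind the grasp point. The pads swing forward as they close: fully open they stand 13 mm farther back than shut.
Start: joints at [1.107, 0.286, 1.577, -0, 1.279, -0.15], TCP at [0.208, 0.642, 0.231] pointing down, gripper open.
Joint ranges: [-2.77, 2.77], [-0.9, 2.22], [0.21, 2.48], [-1.53, 4.67], [0.24, 2.81], [-2.84, 2.84]. Speed limits (rad/s): [2.79, 2.79, 3.14, 3.14, 3.14, 3.14].

## Interface

Orientations are given as a unit quaternion [x, y, z, w].
In Python, from plant import telemetry, vision, ctrl gives the robot as it stands.
- The arm moves only by the tool arm_command, never from a script. Its argument "series" is one flat list of numbers, 7 for each row, row after row: the shift along the tool's x, y, z in cm, then the turn, a rotation vector about the tool's x, y, z in degrees, then the closure, from 0 (fully open) to 1 (shut). A call has 1 to 10 rows; each row is the pose to reach, as a shift and turn from the pose commanded when the call began, along the tool's axes at that moment; what a row does not reach only later rows make up. A row lasts 1/12 s, in which the tool goes at most 41.7 mm and 7.16 degrees, less where a joint would pass 70% of its speed; a pose out of reach is approached as far as the arm can. A call with a gripper value outside its range is refused whole. The fingers move at their own pace and stop on an object; "force" is the grip in N (left out, the last holds). Time passes only in rows, so rows that repeat a pose let the fingers close. It gives the time, the measured TCP pose, the force, the opening and the grip force at its end, in the units of the state.
- telemetry.get_state(): the state, without advancing time (a new reading comes with each control period).
- vision.read_camera(name): name is "scene" or "top"; returns a dict with "color" (480x640x3 uint8, blue, green, red), "K" (3x3 intrinsics, pixels), "rvec" (rotation vector, rad) and "tvec" (3), from world to camera coordinates, as OpenCV has them. Camera axes: x right, y down, z forward; pixel columns grow to the right and rows downward; lengths in m; the calibration is good to about 2 mm. A picture is of the moment at which its call begins. There is no depth.
- ctrl.sign_off(): hands the job in; it is judged then, once.
The state is a dict: "time": time; "qpos": joint angles; "dq": joint speeds; "joint_efforts": joint torques, N m; "eef_pos": TCP position; "tcp_rot": TCP orientation; "contact_force": force on the tool from outside, world axes, zero at the start; "wrist_torque": the same for the moment, N m; "opening": opening from 0.0 (shut) to 1.0 (fully open); "finger_force": force on a finger pad.
Only numpy, scipy, OpenCV 4.12 (cv2) and the standard library are available. Lean on these libraries where they do the work, as an engineer would, in place of code of your own. Each camera call takes 0.05 s, during which the arm holds its last target. There are 200 camera calls.

## Task

The small steel dipper has been left lying on its side. Stand it upright on the mat beside the large dipper and let go of it; then pick it up again and nest it in the large dipper, all the way down, with its handle pointing to the opposite side from the large one's handle. Leave the large dipper standing where it is and do not disturb the vial, the tape roll or the wipes.

Things in the scene. Friction and masses are not known exactly. Their poses are not given: they have to be found in the camera images.
- small_dipper: small round steel dipper (open cup, bar handle), 140 g, 56 mm across, 75 mm tall, wall 3.5. Origin: centre of its underside; z: along its axis to the open mouth; x: to the handle. At the start it lies on its side, axis level, 28 mm above the mat, mouth roughly toward the robot, resting on its wall and the handle's end, the handle to the robot's right, 15 degrees downward
- small_handle (a point): point on the centreline of the small dipper's handle, 60 mm from the dipper's axis, 63 mm above its underside; axes as the dipper's. The handle is a straight flat-sided bar 12 mm wide (dipper y), 14 mm high (dipper z), from the wall out to 88 mm from the axis
- large_dipper: large round steel dipper, 450 g, loose, standing upright on the mat, 80 mm across, 55 mm tall, inside 73 mm across, floor 4 mm thick. Origin: centre of its underside; z up; x to its handle. Nested, the small dipper stands on this floor and its handle passes 5 mm over this rim, except on the side of the rising strap, which blocks it
- large_handle (a point): point on top of the large dipper's handle, 70 mm from its axis, 105 mm above its underside; axes as the large dipper's. The handle is a strap 18 mm wide that rises along the outside of the wall to 105 mm, 50 mm over the rim, then turns level outward to 95 mm from the axis
- amber_vial: bystander: small amber screw-cap vial, 25 mm across, 51 mm tall, standing loose on the mat; origin at the centre of its underside
- tape_roll: bystander: roll of amber tape lying flat, 79 mm across, 19 mm high, loose; origin at the centre of its underside
- wipe_stack: bystander: stack of folded white wipes, 65 x 111 mm (x, y), 19 mm high, fixed; origin at the centre of its underside
- work_mat: thin black rubber mat on the desk, 330 x 300 mm (x, y), fixed, on which the dippers, vial, tape roll and wipes lie; origin at the centre of its underside, its flat top 4 mm above that (at z = 0.004 m). A monitor, 0.44 m tall, stands on the desk to the right of the mat and must not be hit
There are look-alikes about, which are no part of the job. What is shaped like the small_dipper but black is not meant.

How it is judged:
By the outcome, as a careful person would: the job done as asked, in the order asked, and still so for the second after the job is handed in, with the robot touching nothing.
It also fails if it takes over 72 s, if anything falls off the work surface, if the arm or the gripper's body presses on something with over 40 N, if the wrist force passes 120 N, or if a joint passes its speed limit or range.

## Working session

There is one attempt and no reset: what is moved stays moved. The work goes in short steps, Python scripts to look and compute and a tool call to move; the robot and the scene stay as the last step left them, time stands still between calls to the robot, and variables do not carry over. Pictures are saved under pics/ and viewed, at most 11 in all, crops included, and the job is handed in when it is done.

Besides the shell and the picture viewer there is one more tool, called after "Emit:" as a command line: name --argument value ..., lists and objects as JSON in quotes. arm_command: Moves the arm, as the interface text tells. Its arguments: {"type":"object","properties":{"series":{"type":"array","items":{"type":"number"}},"force":{"type":"number"}},"required":["series"]}

```bash
mkdir -p pics; ls; python3 - <<'E'
from plant import telemetry, vision, ctrl
import cv2,numpy as np
for n in("scene","top"):
    r=vision.read_camera(n); cv2.imwrite(f"pics/{n}0.png",r["color"]); R=cv2.Rodrigues(np.array(r["rvec"],float))[0]
    print(n,np.round(r["K"],1).tolist(),(-R.T@np.array(r["tvec"]).ravel()).round(3),R.round(2).tolist())
print(telemetry.get_state(),ctrl.grip_point_offset)
E
```

```text
pics
scene [[610.9, 0.0, 318.1], [0.0, 610.9, 245.4], [0.0, 0.0, 1.0]] [ 1.096 -0.079  0.786] [[0.58, 0.82, -0.01], [0.52, -0.38, -0.76], [-0.63, 0.44, -0.65]]
top [[435.6, 0.0, 318.9], [0.0, 435.6, 237.0], [0.0, 0.0, 1.0]] [0.343 0.367 0.931] [[0.01, -1.0, 0.0], [-0.99, -0.01, -0.12], [0.12, -0.0, -0.99]]
{'time': 0.1, 'qpos': array([ 1.10703207e+00,  2.87140059e-01,  1.57805152e+00, -1.07536419e-06,
        1.27858633e+00, -1.49991087e-01]), 'dq': array([-3.99975584e-04, -1.37940907e-03, -3.90244044e-03, -5.66197594e-04,
       -2.30160042e-03,  9.32523311e-05]), 'joint_efforts': array([ 1.67885384e-03, -4.07295907e+01, -2.93699223e+01, -1.05430379e-04,
        3.43066429e-03,  3.53285252e-06]), 'eef_pos': array([0.20803383, 0.64151242, 0.23003217]), 'tcp_rot': array([ 1.56243543e-01,  9.87717956e-01, -1.04173975e-03, -3.29575113e-04]), 'contact_force': array([ 0.21274278,  0.37162868, -0.55556772]), 'wrist_torque': array([-0.04594914,  0.00226912, -0.00141793]), 'finger_force': 0.0, 'opening': 1.0029253631904487} 0.0187
```

View pics/scene0.png

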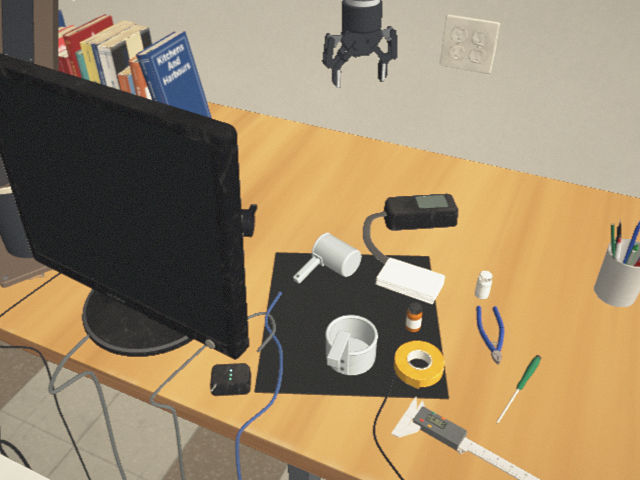

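View pics/top0.png

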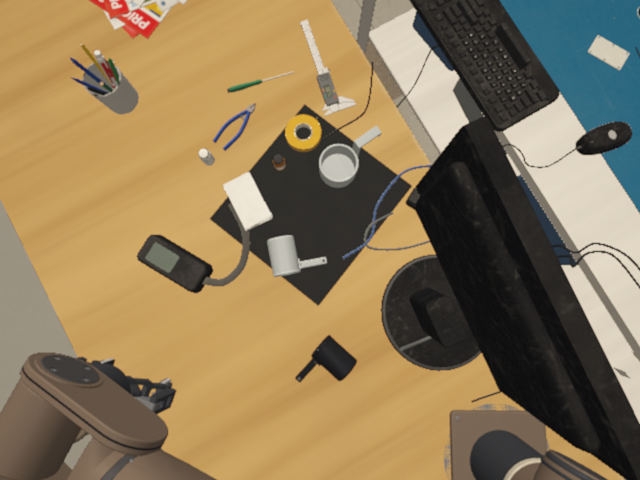

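The scene view shows the silver dipper lying at (335,256), the large dipper at (352,345), the vial at (414,318), the tape at (420,363) and the wipes at (410,281). In the top view they are at (283,255), (340,165), (279,162), (303,132) and (248,200).

Two things could be the small dipper: the silver one at top (283,255) on the mat, and the black one at top (333,360) off the mat. The silver one fits, because it is steel and lies on the mat, and the black one is excluded. I'll confirm it in an enlarged crop.

```bash
cat > h.py <<'E'
import cv2,numpy as np
from plant import telemetry, vision, ctrl
from scipy.spatial.transform import Rotation as Ro
def cam(n):
    r=vision.read_camera(n); R=cv2.Rodrigues(np.array(r["rvec"],float))[0]; t=np.array(r["tvec"],float).ravel()
    return dict(im=r["color"],K=np.array(r["K"]),R=R,t=t,C=-R.T@t)
def ray(c,u,v):
    d=c["R"].T@np.linalg.solve(c["K"],[u,v,1]); return d/np.linalg.norm(d)
def onz(c,u,v,z):
    d=ray(c,u,v); return c["C"]+d*(z-c["C"][2])/d[2]
def proj(c,P):
    p=c["K"]@(c["R"]@np.asarray(P,float)+c["t"]); return (p[:2]/p[2]).round(1)
def tri(c1,p1,c2,p2):
    d1,d2=ray(c1,*p1),ray(c2,*p2); s=np.linalg.lstsq(np.c_[d1,-d2],c2["C"]-c1["C"],rcond=None)[0]
    a,b=c1["C"]+s[0]*d1,c2["C"]+s[1]*d2; return (a+b)/2,np.linalg.norm(a-b)
def crop(c,u,v,w,h,k): return cv2.resize(c["im"][v:v+h,u:u+w],None,fx=k,fy=k,interpolation=cv2.INTER_CUBIC)
E
python3 - <<'E'
from h import *
T=cam("top");S=cam("scene")
a=crop(T,260,225,80,60,5);b=crop(T,310,120,80,60,5);c=crop(S,285,228,80,60,5);d=crop(S,315,305,80,80,3.75)[:300]
d=cv2.resize(d,(400,300)) if d.shape[1]!=400 else d
cv2.imwrite("pics/crop1.png",np.vstack([np.hstack([a,b]),np.hstack([c,cv2.resize(S["im"][300:384,300:412],(400,300))])]))
for n,c,boxes in(("top",T,[(255,225,85,60),(310,115,80,80)]),("scene",S,[(285,228,80,60),(315,305,70,75)])):
  for u,v,w,h in boxes:
    g=c["im"][v:v+h,u:u+w]; m=(g.min(2)>70)&(g.max(2).astype(int)-g.min(2)<30)
    cs=max(cv2.findContours(m.astype(np.uint8),0,1)[0],key=cv2.contourArea)+[[u,v]]
    print(n,cv2.contourArea(cs),cv2.approxPolyDP(cs.astype(np.int32),1.5,True).reshape(-1,2).tolist())
E
```

```text
top 1239.0 [[267, 240], [274, 275], [299, 272], [303, 267], [327, 262], [325, 256], [300, 260], [296, 255], [292, 235], [280, 235]]
top 1646.5 [[377, 127], [354, 141], [352, 147], [342, 143], [334, 143], [327, 146], [321, 152], [318, 161], [319, 171], [325, 183], [330, 186], [341, 187], [352, 180], [358, 168], [359, 149], [363, 144], [380, 133]]
scene 1633.0 [[361, 255], [356, 249], [325, 233], [317, 239], [311, 253], [312, 257], [293, 275], [293, 279], [300, 283], [318, 264], [326, 265], [345, 277], [349, 276], [357, 269]]
scene 2652.0 [[342, 315], [333, 319], [326, 328], [326, 362], [338, 372], [347, 375], [357, 375], [368, 370], [375, 360], [377, 330], [368, 319], [353, 314]]
```

View pics/crop1.png

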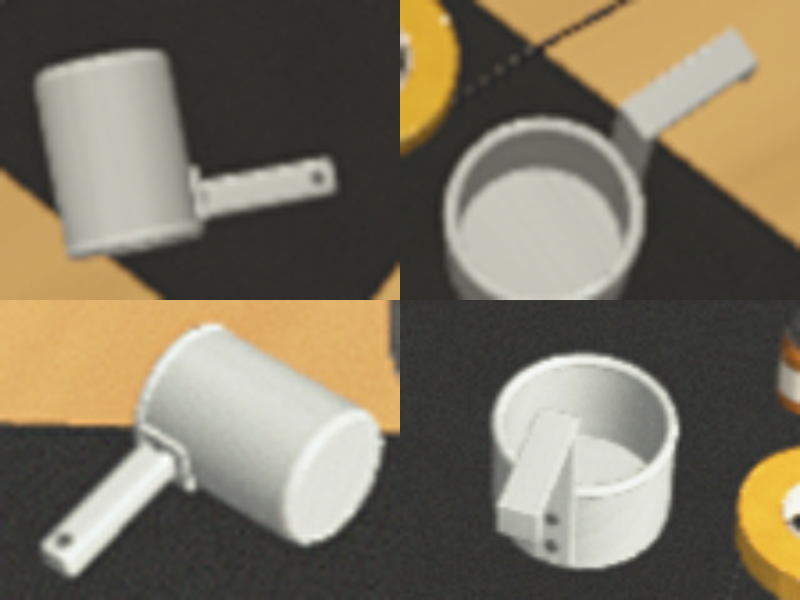

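The crop confirms it. The silver dipper (top 283,255) has its base disc at scene (352,263) and its handle's end at top (326,259) and scene (296,279). The large dipper's rim centre is near top (339,163), with its strap tip at (379,130).

```bash
python3 - <<'E'
from h import *
T=cam("top");S=cam("scene")
p=lambda c,u,v,z:onz(c,u,v,z).round(4)
for q in [(267,240),(274.3,275),(292.5,235),(299.5,272)]: print("side",p(T,*q,.032))
print("base axis tri",tri(T,(279.7,235.5),S,(351.8,263.4)))
print("handle tip tri",tri(T,(326.3,259),S,(296,279)))
print("large rim",p(T,338.7,163.2,.059))
c=np.array([338.7,163.2])
# scene rim: left/right/top extents of outer rim
k=112/400; L=300+(493-400)*k; Rr=300+(678-400)*k; top=300+(353-300)*84/300
print("scene rim ext",L,Rr,top)
for nm,(u,v) in dict(tipL=(377,127),tipR=(380,133),inL=(355,141),inR=(361,146)).items(): print(nm,p(T,u,v,.109))
im=T["im"].astype(int);hsv=cv2.cvtColor(T["im"],cv2.COLOR_BGR2HSV)
def blob(m,u,v,w,h):
    mm=np.zeros(m.shape,np.uint8);mm[v:v+h,u:u+w]=m[v:v+h,u:u+w];cs=max(cv2.findContours(mm,0,1)[0],key=cv2.contourArea);return cs
w=blob(((im.min(2)>170)).astype(np.uint8),215,165,65,75); print("wipes",[p(T,*q,.023) for q in cv2.boxPoints(cv2.minAreaRect(w))])
t=blob(((hsv[...,1]>150)&(hsv[...,2]>150)).astype(np.uint8),280,108,45,50);(a,r)=cv2.minEnclosingCircle(t);print("tape",p(T,*a,.023),r)
print("vial",p(T,278.5,161,.055),p(S,414,332,.004))
# mat corners
for q in [(303,105),(411,186),(319,305),(211,218)]: print("mat",p(T,*q,.004))
E
```

```text
side [0.441  0.4735 0.032 ]
side [0.3687 0.4569 0.032 ]
side [0.4519 0.4207 0.032 ]
side [0.3753 0.4051 0.032 ]
base axis tri (array([0.44976936, 0.44644815, 0.03690145]), np.float64(0.0009359284926948025))
handle tip tri (array([0.40434802, 0.35096319, 0.01540597]), np.float64(0.002814346059844012))
large rim [0.5983 0.3263 0.059 ]
scene rim ext 326.04 377.84000000000003 314.84
tipL [0.6572 0.2538 0.109 ]
tipR [0.645 0.248 0.109]
inL [0.6284 0.297  0.109 ]
inR [0.6184 0.2853 0.109 ]
wipes [array([0.5595, 0.5735, 0.023 ]), array([0.5904, 0.5179, 0.023 ]), array([0.4916, 0.4642, 0.023 ]), array([0.4614, 0.5193, 0.023 ])]
tape [0.6775 0.4024 0.023 ] 18.279943466186523
vial [0.603  0.4506 0.055 ] [0.62   0.4483 0.004 ]
mat [0.7465 0.4035 0.004 ]
mat [0.5648 0.1664 0.004 ]
mat [0.3073 0.3643 0.004 ]
mat [0.4906 0.5984 0.004 ]
```

```bash
cat >> h.py <<'E'
def rel(P,Rm,s=None,p0=None,R0=None):
    "shift (cm) and rotvec (deg) in tool axes from current (or given) pose to world pose"
    s=s or telemetry.get_state(); p0=s["eef_pos"] if p0 is None else p0; R0=Ro.from_quat(s["tcp_rot"]).as_matrix() if R0 is None else R0
    return (R0.T@(np.asarray(P)-p0)*100).round(2),np.degrees(Ro.from_matrix(R0.T@Rm).as_rotvec()).round(1)
def frame(z,y):
    z=np.array(z,float)/np.linalg.norm(z); y=np.array(y,float); y-=z*(y@z); y/=np.linalg.norm(y); return np.c_[np.cross(y,z),y,z]
zd=np.array([-.978,-.21,0]); c=np.array([.21,-.978,0])
def lie(al): a=np.radians(al); return frame(-zd*np.cos(a)-np.array([0,0,np.sin(a)]),-c)
GRIP=np.array([.408,.4387,.032])
E
python3 - <<'E'
from h import *
R=lie(50); tcp=GRIP+.0225*R[:,2]; print(tcp.round(4), R.round(3).tolist())
print(rel(tcp-.14*R[:,2],R)); print((tcp-.14*R[:,2]).round(3))
E
```

```text
[0.4221 0.4417 0.0148] [[-0.749, -0.21, 0.629], [-0.161, 0.978, 0.135], [-0.643, 0.0, -0.766]]
(array([-18.74, -16.93,  10.9 ]), array([-10.5, -39.1, -28.8]))
[0.334 0.423 0.122]
```

Emit:
arm_command --series '[-18.7, -16.9, 10.9, -10.5, -39.1, -28.8, 0, -18.7, -16.9, 10.9, -10.5, -39.1, -28.8, 0, -18.7, -16.9, 10.9, -10.5, -39.1, -28.8, 0, -18.7, -16.9, 10.9, -10.5, -39.1, -28.8, 0, -18.7, -16.9, 10.9, -10.5, -39.1, -28.8, 0, -18.7, -16.9, 10.9, -10.5, -39.1, -28.8, 0, -18.7, -16.9, 10.9, -10.5, -39.1, -28.8, 0, -18.7, -16.9, 10.9, -10.5, -39.1, -28.8, 0, -18.7, -16.9, 10.9, -10.5, -39.1, -28.8, 0, -18.7, -16.9, 10.9, -10.5, -39.1, -28.8, 0]' --force 60

```text
time: 1.13
eef_pos: [0.3343, 0.4237, 0.1228]
tcp_rot: [-0.098, 0.934, 0.036, 0.34]
contact_force: [0.7, 0.7, 0.5]
opening: 0.998
finger_force: 0.0
```

```bash
python3 - <<'E'
from h import *
s=telemetry.get_state();print(s["time"],s["qpos"].round(3),s["eef_pos"])
R=lie(50); tcp=GRIP+.0225*R[:,2]; print(rel(tcp-.14*R[:,2],R),rel(tcp,R))
E
```

```text
1.1333 [ 0.906 -0.049  2.284 -0.945  0.534 -0.129] [0.33427459 0.42372897 0.12280074]
(array([ 0.08, -0.08,  0.04]), array([-0. ,  0. , -0.1])) (array([ 0.09, -0.08, 14.04]), array([-0. ,  0. , -0.1]))
```

Emit:
arm_command --series '[0, 0, 2, 0, 0, 0, 0, 0, 0, 4, 0, 0, 0, 0, 0, 0, 6, 0, 0, 0, 0, 0, 0, 8, 0, 0, 0, 0, 0, 0, 9.5, 0, 0, 0, 0, 0, 0, 11, 0, 0, 0, 0, 0, 0, 12, 0, 0, 0, 0, 0, 0, 13, 0, 0, 0, 0, 0, 0, 13.5, 0, 0, 0, 0, 0, 0, 14, 0, 0, 0, 0]'

```text
time: 1.97
eef_pos: [0.4234, 0.4441, 0.016]
tcp_rot: [-0.099, 0.934, 0.037, 0.341]
contact_force: [-0.2, 0.2, 1.0]
opening: 0.999
finger_force: 0.0
```

```bash
python3 - <<'E'
from h import *
T=cam("top");S=cam("scene")
cv2.imwrite("pics/g1.png",np.vstack([crop(T,230,200,130,97,3)[:,:390],crop(S,250,200,130,97,3)[:,:390]]))
s=telemetry.get_state();print(s["time"],s["eef_pos"],s["contact_force"])
E
```

```text
2.0667 [0.42280977 0.44329995 0.01551411] [-0.46942095  0.90548772 -0.47200264]
```

View pics/g1.png

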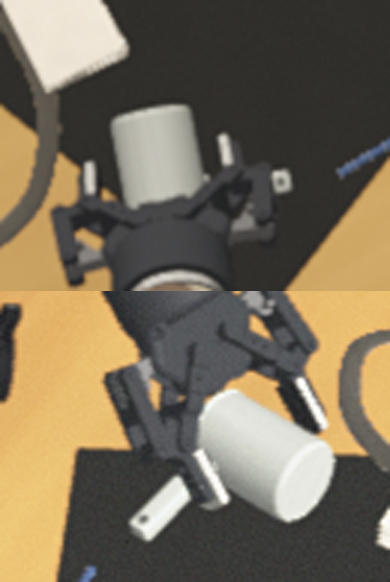

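Both views show the fingers straddling the cup, with pads at (90,180) and (225,150) in the top crop, clear of the handle's root. I'll close the gripper.

Emit:
arm_command --series '[0, 0, 0, 0, 0, 0, 0.5, 0, 0, 0, 0, 0, 0, 1, 0, 0, 0, 0, 0, 0, 1, 0, 0, 0, 0, 0, 0, 1, 0, 0, 0, 0, 0, 0, 1, 0, 0, 0, 0, 0, 0, 1, 0, 0, 0, 0, 0, 0, 1, 0, 0, 0, 0, 0, 0, 1]' --force 60

```text
time: 2.73
eef_pos: [0.4223, 0.4429, 0.0161]
tcp_rot: [-0.099, 0.934, 0.036, 0.341]
contact_force: [-2.9, -1.2, 6.4]
opening: 0.642
finger_force: 63.4
```

```bash
python3 - <<'E'
from h import *
s=telemetry.get_state();print(s["time"],s["eef_pos"],s["contact_force"],s["opening"],s["finger_force"])
R0=Ro.from_quat(s["tcp_rot"]).as_matrix(); print(R0.T@np.array([0,0,1]))
# upright target: rotate +90deg about world axis -c (tool y), step via lift
Rt=Ro.from_rotvec(-c*np.pi/2).as_matrix()@R0
print(Rt.round(2).tolist()); 
for tgt in [(.46,.385,.17),(.49,.37,.17)]: # grip pos
    g=np.array(tgt); print(rel(g+.0225*Rt[:,2],Rt))
print(rel(s["eef_pos"]+[0,0,.12],R0))
E
```

```text
2.7333 [0.42225527 0.44286291 0.01611462] [-2.90231272 -1.16552767  6.41388933] 0.6420111478458528 63.444761373102665
[-0.6443902   0.00080083 -0.76469643]
[[-0.63, -0.21, -0.75], [-0.13, 0.98, -0.16], [0.76, -0.0, -0.64]]
(array([ -9.57,  -6.44, -10.17]), array([ 0.1, 90. ,  0. ]))
(array([-11.57,  -8.53,  -8.49]), array([ 0.1, 90. ,  0. ]))
(array([-7.73,  0.01, -9.18]), array([0., 0., 0.]))
```

```bash
python3 - <<'E'
from h import *
s=telemetry.get_state()
R0=Ro.from_quat(s["tcp_rot"]).as_matrix(); Rt=Ro.from_euler('z',10,degrees=True).as_matrix()@Ro.from_rotvec(-c*np.pi/2).as_matrix()@R0
g=np.array([.48,.375,.19]); p0=s["eef_pos"]+[0,0,.12]
print(rel(g+.0225*Rt[:,2],Rt,s,p0), rel((p0+g+.0225*Rt[:,2])/2,Ro.from_rotvec(Ro.from_matrix(Rt@R0.T).as_rotvec()/2).as_matrix()@R0,s,p0))
E
```

```text
(array([-4.48, -8.14, -1.39]), array([  1. ,  89.8, -11. ])) (array([-2.24, -4.07, -0.69]), array([ 0.5, 44.9, -5.5]))
```

Emit:
arm_command --series '[-1.3, 0, -1.5, 0, 0, 0, 1, -2.6, 0, -3.1, 0, 0, 0, 1, -3.9, 0, -4.6, 0, 0, 0, 1, -5.2, 0, -6.1, 0, 0, 0, 1, -6.5, 0, -7.7, 0, 0, 0, 1, -7.7, 0, -9.2, 0, 0, 0, 1, -7.7, 0, -9.2, 0, 0, 0, 1]'

```text
time: 3.32
eef_pos: [0.4233, 0.444, 0.1397]
tcp_rot: [-0.098, 0.933, 0.038, 0.343]
contact_force: [0.4, 0.9, -0.5]
opening: 0.646
finger_force: 64.1
```

Emit:
arm_command --series '[-0.3, -0.6, -0.1, 0.1, 6.4, -0.8, 1, -0.6, -1.2, -0.2, 0.1, 12.8, -1.6, 1, -1, -1.7, -0.3, 0.2, 19.2, -2.4, 1, -1.3, -2.3, -0.4, 0.3, 25.7, -3.1, 1, -1.6, -2.9, -0.5, 0.4, 32.1, -3.9, 1, -1.9, -3.5, -0.6, 0.4, 38.5, -4.7, 1, -2.2, -4.1, -0.7, 0.5, 44.9, -5.5, 1]'

```text
time: 3.9
eef_pos: [0.4424, 0.404, 0.1539]
tcp_rot: [-0.145, 0.989, -0.022, -0.023]
contact_force: [0.0, -0.3, -1.4]
opening: 0.645
finger_force: 64.0
```

```bash
python3 - <<'E'
from h import *
s=telemetry.get_state();print(s["time"],s["qpos"].round(2),s["opening"],s["finger_force"])
R0=Ro.from_rotvec(np.radians([0,0,10])).as_matrix()@Ro.from_rotvec(-c*np.pi/2).as_matrix()@lie(50)
g=np.array([.48,.375,.19]); print(rel(g+.0225*R0[:,2],R0))
E
```

```text
3.9 [ 0.58  0.23  1.79 -0.02  1.18 -1.27] 0.6448755225257311 64.02859222143888
(array([-0.95, -4.09, -2.06]), array([ 0.5, 46.9, -5.9]))
```

Emit:
arm_command --series '[-0.1, -0.5, -0.3, 0.1, 5.9, -0.7, 1, -0.2, -1, -0.5, 0.1, 11.7, -1.5, 1, -0.4, -1.5, -0.8, 0.2, 17.6, -2.2, 1, -0.5, -2, -1, 0.3, 23.5, -2.9, 1, -0.6, -2.6, -1.3, 0.3, 29.3, -3.7, 1, -0.7, -3.1, -1.5, 0.4, 35.2, -4.4, 1, -0.8, -3.6, -1.8, 0.4, 41, -5.1, 1, -1, -4.1, -2.1, 0.5, 46.9, -5.9, 1, -1, -4.1, -2.1, 0.5, 46.9, -5.9, 1, -1, -4.1, -2.1, 0.5, 46.9, -5.9, 1]'

```text
time: 4.73
eef_pos: [0.4643, 0.3687, 0.173]
tcp_rot: [-0.173, 0.891, -0.081, -0.413]
contact_force: [0.1, 0.1, -0.8]
opening: 0.648
finger_force: 64.1
```

```bash
python3 - <<'E'
from h import *
s=telemetry.get_state();print(s["time"],s["qpos"].round(2),s["opening"],s["finger_force"])
R0=Ro.from_rotvec(np.radians([0,0,10])).as_matrix()@Ro.from_rotvec(-c*np.pi/2).as_matrix()@lie(50)
g=np.array([.48,.375,.19]); print(rel(g+.0225*R0[:,2],R0))
g[2]=.0425;print(rel(g+.0225*R0[:,2],R0))
T=cam("top");S=cam("scene")
cv2.imwrite("pics/u1.png",np.hstack([crop(T,200,100,200,200,2),crop(S,260,130,200,200,2)]))
E
```

```text
4.7333 [ 0.47  0.63  1.38  0.07  1.99 -1.48] 0.6476152303309968 64.09536849707365
(array([ 0.22, -0.  , -0.14]), array([ 0. ,  0.2, -0.2]))
(array([-11.04,   0.03,   9.38]), array([ 0. ,  0.2, -0.2]))
```

View pics/u1.png

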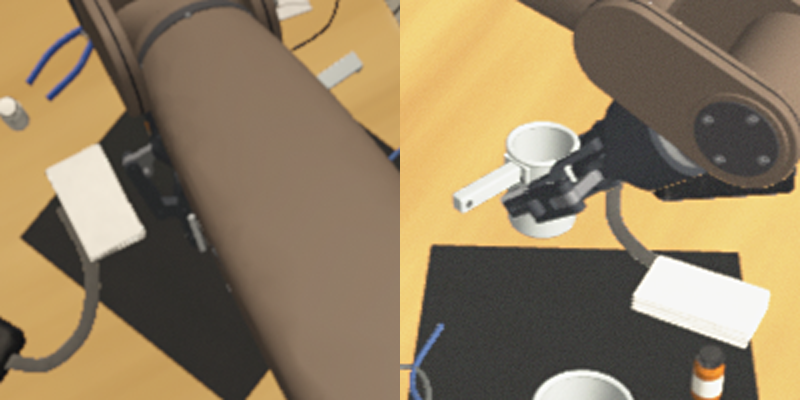

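The dipper is upright in the air, with its mouth up at scene crop (540,145) and its handle pointing left. I'll lower it.

Emit:
arm_command --series '[-1.5, 0, 1.3, 0, 0, 0, 1, -3, 0, 2.6, 0, 0, 0, 1, -4.6, 0, 3.9, 0, 0, 0, 1, -6.1, 0, 5.2, 0, 0, 0, 1, -7.3, 0, 6.2, 0, 0, 0, 1, -8.4, 0, 7.1, 0, 0, 0, 1, -9.2, 0, 7.7, 0, 0, 0, 1, -9.9, 0, 8.4, 0, 0, 0, 1, -9.9, 0, 8.4, 0, 0, 0, 1]'

```text
time: 5.58
eef_pos: [0.4638, 0.3692, 0.045]
tcp_rot: [-0.174, 0.89, -0.081, -0.413]
contact_force: [-0.6, -0.4, -2.0]
opening: 0.65
finger_force: 64.1
```

```bash
python3 - <<'E'
from h import *
s=telemetry.get_state();print(s["time"],s["eef_pos"],s["contact_force"])
S=cam("scene"); cv2.imwrite("pics/u2.png",crop(S,260,180,200,150,4))
E
```

```text
5.5833 [0.46382513 0.36915074 0.04495226] [-0.56309852 -0.42719684 -1.98460364]
```

View pics/u2.png

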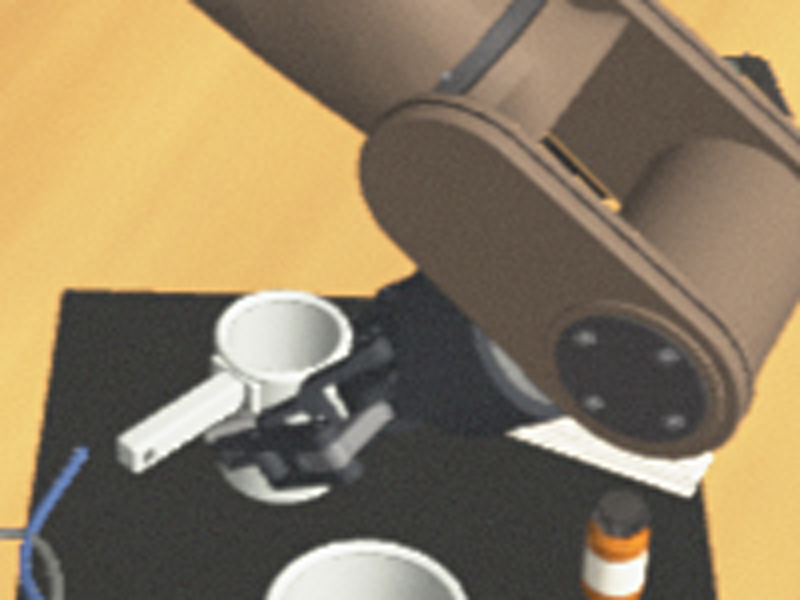

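The dipper is upright about 17 mm above the mat. The wrist housing (scene crop 650,380) is clear of the vial at (615,540). I'll lower slowly to contact.

Emit:
arm_command --series '[-0.3, 0, 0.25, 0, 0, 0, 1, -0.6, 0, 0.5, 0, 0, 0, 1, -0.8, 0, 0.68, 0, 0, 0, 1, -0.95, 0, 0.8, 0, 0, 0, 1, -1.05, 0, 0.88, 0, 0, 0, 1, -1.1, 0, 0.93, 0, 0, 0, 1]'

```text
time: 6.13
eef_pos: [0.4648, 0.3696, 0.0323]
tcp_rot: [-0.174, 0.891, -0.08, -0.412]
contact_force: [0.1, -0.4, -1.4]
opening: 0.65
finger_force: 64.1
```

Emit:
arm_command --series '[-0.08, 0, 0.06, 0, 0, 0, 1, -0.15, 0, 0.13, 0, 0, 0, 1, -0.2, 0, 0.18, 0, 0, 0, 1, -0.2, 0, 0.18, 0, 0, 0, 1]'

```text
time: 6.47
eef_pos: [0.4646, 0.3695, 0.0296]
tcp_rot: [-0.174, 0.891, -0.08, -0.412]
contact_force: [0.1, 1.0, -0.8]
opening: 0.648
finger_force: 64.1
```

Emit:
arm_command --series '[-0.06, 0, 0.05, 0, 0, 0, 1, -0.11, 0, 0.1, 0, 0, 0, 1, -0.15, 0, 0.13, 0, 0, 0, 1, -0.15, 0, 0.13, 0, 0, 0, 1]'

```text
time: 6.8
eef_pos: [0.4649, 0.3696, 0.0288]
tcp_rot: [-0.174, 0.891, -0.08, -0.412]
contact_force: [0.3, -1.4, 3.2]
opening: 0.649
finger_force: 64.4
```

Emit:
arm_command --series '[-0.08, 0, 0.06, 0, 0, 0, 1, -0.08, 0, 0.06, 0, 0, 0, 1, -0.08, 0, 0.06, 0, 0, 0, 0.2, -0.08, 0, 0.06, 0, 0, 0, 0.1, -0.08, 0, 0.06, 0, 0, 0, 0, -0.08, 0, 0.06, 0, 0, 0, 0, -0.08, 0, 0.06, 0, 0, 0, 0]'

```text
time: 7.38
eef_pos: [0.4645, 0.3695, 0.0263]
tcp_rot: [-0.174, 0.891, -0.08, -0.412]
contact_force: [0.4, -1.0, -0.6]
opening: 1.0
finger_force: 0.0
```

```bash
python3 - <<'E'
from h import *
s=telemetry.get_state();print(s["time"],s["eef_pos"],s["contact_force"],s["qpos"].round(2))
S=cam("scene"); cv2.imwrite("pics/u3.png",crop(S,260,180,200,150,4))
E
```

```text
7.3833 [0.4645194  0.36948928 0.02626684] [ 0.42354621 -1.04150976 -0.64765148] [ 0.47  0.82  1.39  0.07  1.8  -1.5 ]
```

View pics/u3.png

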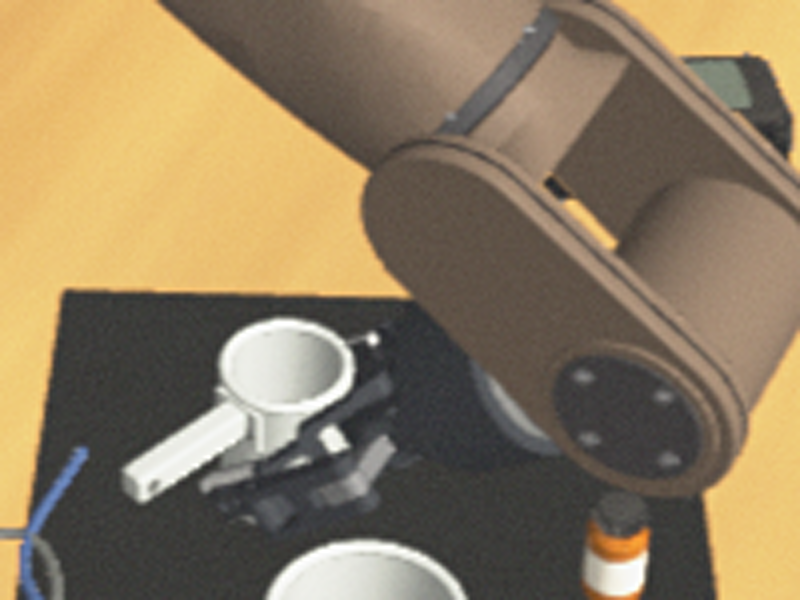

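The dipper stands upright and the fingers are open. I'll retreat along the tool axis.

Emit:
arm_command --series '[0, 0, -1, 0, 0, 0, 0, 0, 0, -2.5, 0, 0, 0, 0, 0, 0, -4.5, 0, 0, 0, 0, 0, 0, -7, 0, 0, 0, 0, 0, 0, -10, 0, 0, 0, 0, 0, 0, -12, 0, 0, 0, 0, 6, 0, -14, 0, 0, 0, 0, 10, 0, -14, 0, 0, 0, 0]'

```text
time: 8.1
eef_pos: [0.5142, 0.3888, 0.1743]
tcp_rot: [-0.173, 0.89, -0.081, -0.414]
contact_force: [0.1, -0.2, 1.1]
opening: 1.001
finger_force: 0.0
```

```bash
python3 - <<'E'
from h import *
s=telemetry.get_state();print(s["time"],s["eef_pos"],s["contact_force"],s["qpos"].round(2))
# tool down, tool y pointing ~ 180deg (closing along -x), above & away
R=frame([0,0,-1],[-1,0,0]); print(rel([.487,.315,.22],R))
E
```

```text
8.1 [0.51418915 0.38880425 0.17426062] [ 0.09900048 -0.17477818  1.12669412] [ 0.47  0.74  1.21  0.07  2.06 -1.48]
(array([ 6.9 , -5.82,  1.1 ]), array([ 29.5, -43.8, -63.4]))
```

```bash
python3 - <<'E'
from h import *
R=frame([0,0,-1],[-1,.0,0]); print(rel([.25,.58,.25],R))
E
```

```text
(array([16.95, 27.63,  8.38]), array([ 29.5, -43.8, -63.4]))
```

Emit:
arm_command --series '[17, 27.6, 8.4, 29.5, -43.8, -63.4, 0, 17, 27.6, 8.4, 29.5, -43.8, -63.4, 0, 17, 27.6, 8.4, 29.5, -43.8, -63.4, 0, 17, 27.6, 8.4, 29.5, -43.8, -63.4, 0, 17, 27.6, 8.4, 29.5, -43.8, -63.4, 0, 17, 27.6, 8.4, 29.5, -43.8, -63.4, 0, 17, 27.6, 8.4, 29.5, -43.8, -63.4, 0, 17, 27.6, 8.4, 29.5, -43.8, -63.4, 0, 17, 27.6, 8.4, 29.5, -43.8, -63.4, 0, 17, 27.6, 8.4, 29.5, -43.8, -63.4, 0]'

```text
time: 8.93
eef_pos: [0.2459, 0.5819, 0.2556]
tcp_rot: [-0.657, 0.752, -0.012, -0.053]
contact_force: [0.3, 0.5, -0.2]
opening: 1.001
finger_force: 0.0
```

Emit:
arm_command --series '[0, 0, 0, 0, 0, 0, 0, 0, 0, 0, 0, 0, 0, 0]'

```text
time: 9.1
eef_pos: [0.2478, 0.5794, 0.2539]
tcp_rot: [-0.652, 0.756, -0.012, -0.057]
contact_force: [-0.4, -0.1, 1.1]
opening: 1.003
finger_force: 0.0
```

```bash
python3 - <<'E'
from h import *
s=telemetry.get_state();print(s["time"],s["eef_pos"],s["tcp_rot"].round(3),s["qpos"].round(2))
T=cam("top");S=cam("scene")
cv2.imwrite("pics/p1.png",np.hstack([crop(T,240,100,150,200,2.66),crop(S,280,200,150,200,2.66)]))
for n,c,u,v,w,h in(("top",T,262,190,85,80),("top",T,310,115,80,80),("scene",S,270,228,100,76)):
    g=c["im"][v:v+h,u:u+w]; m=(g.min(2)>70)&(g.max(2).astype(int)-g.min(2)<30)
    cs=max(cv2.findContours(m.astype(np.uint8),0,1)[0],key=cv2.contourArea)+[[u,v]]
    print(n,cv2.contourArea(cs),cv2.approxPolyDP(cs.astype(np.int32),1.2,True).reshape(-1,2).tolist())
E
```

```text
9.1 [0.24775393 0.57944344 0.25394347] [-0.652  0.756 -0.012 -0.057] [ 1.    0.24  1.6   0.01  1.42 -1.99]
top 870.5 [[300, 215], [300, 221], [304, 230], [312, 236], [317, 236], [325, 231], [331, 220], [346, 218], [346, 211], [330, 213], [322, 205], [312, 203], [307, 205], [302, 210]]
top 1646.5 [[377, 127], [373, 128], [354, 141], [352, 147], [342, 143], [334, 143], [327, 146], [321, 152], [318, 161], [320, 176], [325, 183], [330, 186], [341, 187], [348, 184], [352, 180], [358, 168], [359, 149], [363, 144], [380, 133]]
scene 1657.0 [[347, 266], [343, 262], [335, 259], [327, 259], [319, 262], [314, 269], [314, 280], [290, 297], [290, 301], [292, 303], [300, 303], [314, 293], [315, 303], [346, 303], [348, 284]]
```

View pics/p1.png

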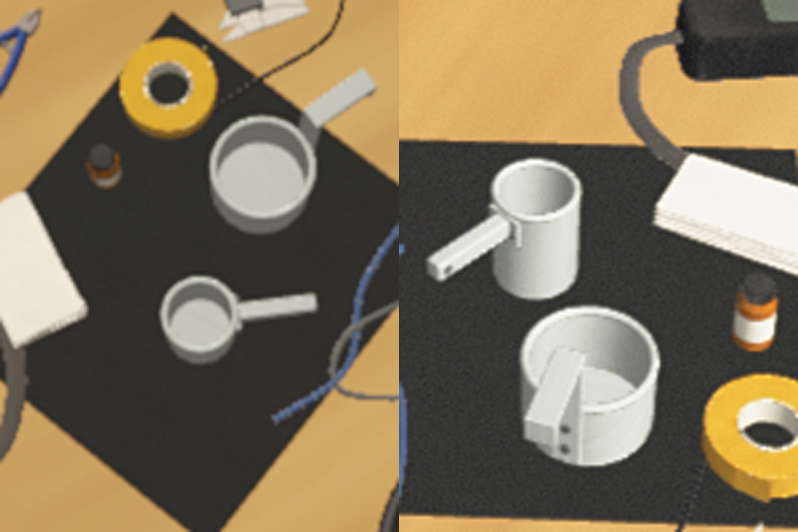

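The small dipper stands upright, with its rim at top (315,217.5) and its handle's end at top (346,214.5). The large dipper's rim is at top (338.7,163), unmoved, and the bystanders are unmoved. Next I measure for the regrasp.

```bash
python3 - <<'E'
from h import *
T=cam("top");S=cam("scene")
a=onz(T,314.9,217.5,.079); b=onz(T,331,216.6,.074); e=onz(T,346.5,214.6,.074)
print("small",a,b,e,np.linalg.norm((e-a)[:2]),np.degrees(np.arctan2(*(e-a)[1::-1])),np.degrees(np.arctan2(*(e-b)[1::-1])))
print(tri(T,(314.9,217.5),S,(330.9,271.4)),onz(S,330.9,271.4,.079))
# scene handle end: top face end
print("tip",tri(T,(346.5,214.6),S,(289.8,299)))
print("large",onz(T,338.7,163,.059),tri(T,(338.7,163),S,(351.4,335)),onz(S,351.4,335,.059))
print(proj(T,[*a[:2],.004]))
E
```

```text
small [0.48148686 0.37405121 0.079     ] [0.48439558 0.34202351 0.074     ] [0.48870345 0.3111312  0.074     ] 0.06333251566577468 -83.4570673486858 -82.06140952920224
(array([0.48161688, 0.37441796, 0.07964416]), np.float64(0.0008763382569948068)) [0.48124938 0.37522963 0.079     ]
tip (array([0.4854901 , 0.30090748, 0.06133806]), np.float64(0.021642331446064155))
large [0.59867869 0.32631562 0.059     ] (array([0.5996681 , 0.32720543, 0.05777418]), np.float64(0.0022582964170091715)) [0.60100756 0.32754493 0.059     ]
[315.1 223.1]
```

```bash
cat >> h.py <<'E'
def down(th): a=np.radians(th); return frame([0,0,-1],[np.cos(a),np.sin(a),0])
E
python3 - <<'E'
from h import *
print(rel([.4885,.3147,.16],down(-173.3)))
E
```

```text
(array([ 21.64, -28.1 ,   9.94]), array([  4. ,  -5.5, -15.2]))
```

Emit:
arm_command --series '[21.6, -28.1, 9.9, 4, -5.5, -15.2, 0.4, 21.6, -28.1, 9.9, 4, -5.5, -15.2, 0.4, 21.6, -28.1, 9.9, 4, -5.5, -15.2, 0.4, 21.6, -28.1, 9.9, 4, -5.5, -15.2, 0.4, 21.6, -28.1, 9.9, 4, -5.5, -15.2, 0.4, 21.6, -28.1, 9.9, 4, -5.5, -15.2, 0.4, 21.6, -28.1, 9.9, 4, -5.5, -15.2, 0.4, 21.6, -28.1, 9.9, 4, -5.5, -15.2, 0.4, 21.6, -28.1, 9.9, 4, -5.5, -15.2, 0.4, 21.6, -28.1, 9.9, 4, -5.5, -15.2, 0.4]'

```text
time: 10.13
eef_pos: [0.4894, 0.316, 0.1582]
tcp_rot: [0.742, -0.67, 0.003, 0.003]
contact_force: [-0.0, -0.3, 0.2]
opening: 0.597
finger_force: 0.0
```

Emit:
arm_command --series '[0, 0, 0, 0, 0, 0, 0.4, 0, 0, 0, 0, 0, 0, 0.4, 0, 0, 0, 0, 0, 0, 0.4]'

```text
time: 10.38
eef_pos: [0.486, 0.3216, 0.1611]
tcp_rot: [0.746, -0.666, 0.003, 0.0]
contact_force: [-0.2, 0.8, -0.5]
opening: 0.599
finger_force: 0.0
```

```bash
python3 - <<'E'
from h import *
s=telemetry.get_state();print(s["time"],s["eef_pos"],s["qpos"].round(2),s["opening"])
print(rel([.4885,.3147,.047],down(-173.3)))
E
```

```text
10.3833 [0.48595682 0.3216291  0.16111631] [ 0.41  0.15  1.87 -0.01  1.12 -2.84] 0.5992288354915702
(array([ 0.66, -0.14, 11.42]), array([-0.2, -0.3, -0.3]))
```

Joint 6 is at its range limit, so I'll back the yaw off about 3.5°. The pads will self-align on the bar.

```bash
python3 - <<'E'
from h import *
print(rel([.4885,.3147,.16],down(-176.5)))
E
```

```text
(array([ 0.72, -0.17,  0.12]), array([-0.2, -0.3,  2.9]))
```

Emit:
arm_command --series '[0.4, -0.1, 0, 0, 0, 3, 0.4, 0.7, -0.2, 0.1, -0.2, -0.3, 3, 0.4, 0.7, -0.2, 0.1, -0.2, -0.3, 3, 0.4, 0.7, -0.2, 0.1, -0.2, -0.3, 3, 0.4]'

```text
time: 10.72
eef_pos: [0.4886, 0.3147, 0.1601]
tcp_rot: [0.728, -0.685, -0.0, -0.0]
contact_force: [-0.3, -0.0, -0.1]
opening: 0.599
finger_force: 0.0
```

```bash
python3 - <<'E'
from h import *
s=telemetry.get_state();print(s["time"],s["eef_pos"],s["qpos"].round(2),s["opening"])
print(rel([.4885,.3147,.16],down(-176.5)),rel([.4885,.3147,.047],down(-176.5)))
E
```

```text
10.7167 [0.48862301 0.31466894 0.16009784] [ 0.4   0.15  1.87  0.    1.12 -2.81] 0.5994280722618961
(array([-0.  ,  0.01,  0.01]), array([-0.,  0., -0.])) (array([-0.000e+00,  1.000e-02,  1.131e+01]), array([-0.,  0., -0.]))
```

Emit:
arm_command --series '[0, 0, 2.5, 0, 0, 0.5, 0.4, 0, 0, 5, 0, 0, 0.5, 0.4, 0, 0, 7, 0, 0, 0.5, 0.4, 0, 0, 8.5, 0, 0, 0.5, 0.4, 0, 0, 9.8, 0, 0, 0.5, 0.4, 0, 0, 10.8, 0, 0, 0.5, 0.4, 0, 0, 11.3, 0, 0, 0.5, 0.4, 0, 0, 11.3, 0, 0, 0.5, 0.4]'

```text
time: 11.38
eef_pos: [0.4883, 0.314, 0.0458]
tcp_rot: [0.725, -0.689, -0.0, 0.001]
contact_force: [-0.3, -0.0, 1.2]
opening: 0.598
finger_force: 0.0
```

Emit:
arm_command --series '[0, 0, 0, 0, 0, 0, 0.6, 0, 0, 0, 0, 0, 0, 0.75, 0, 0, 0, 0, 0, 0, 0.85, 0, 0, 0, 0, 0, 0, 1, 0, 0, 0, 0, 0, 0, 1, 0, 0, 0, 0, 0, 0, 1, 0, 0, 0, 0, 0, 0, 1, 0, 0, 0, 0, 0, 0, 1]' --force 100

```text
time: 12.05
eef_pos: [0.4899, 0.3143, 0.048]
tcp_rot: [0.725, -0.689, 0.001, -0.001]
contact_force: [-1.4, -0.7, 5.4]
opening: 0.117
finger_force: 98.1
```

```bash
python3 - <<'E'
from h import *
s=telemetry.get_state();print(s["time"],s["eef_pos"],s["contact_force"],s["qpos"].round(2),s["opening"])
S=cam("scene"); cv2.imwrite("pics/n1.png",crop(S,260,200,160,140,4))
E
```

```text
12.05 [0.48994435 0.31434576 0.04798048] [-1.41599754 -0.68710864  5.4378224 ] [ 0.4   0.3   1.93 -0.    0.91 -2.8 ] 0.11703700958051383
```

Emit:
arm_command --series '[0, 0, -1, 0, 0, 0, 1, 0, 0, -2.5, 0, 0, 0, 1, 0, 0, -4.5, 0, 0, 0, 1, 0, 0, -7, 0, 0, 0, 1, 0, 0, -9.5, 0, 0, 0, 1, 0, 0, -12, 0, 0, 0, 1, 0, 0, -14, 0, 0, 0, 1, 0, 0, -15, 0, 0, 0, 1, 0, 0, -15, 0, 0, 0, 1]'

```text
time: 12.85
eef_pos: [0.4899, 0.3145, 0.1995]
tcp_rot: [0.725, -0.689, 0.001, -0.002]
contact_force: [-0.0, 0.0, 0.2]
opening: 0.118
finger_force: 97.7
```

Emit:
arm_command --series '[0, 0, 0, 0, 0, 6, 1, 0, 0, 0, 0, 0, 12.5, 1, 0, 0, 0, 0, 0, 19, 1, 0, 0, 0, 0, 0, 25.5, 1, 0, 0, 0, 0, 0, 32, 1, 0, 0, 0, 0, 0, 38.5, 1, 0, 0, 0, 0, 0, 45, 1, 0, 0, 0, 0, 0, 51.5, 1, 0, 0, 0, 0, 0, 58, 1, 0, 0, 0, 0, 0, 64, 1]'

```text
time: 13.68
eef_pos: [0.4875, 0.3135, 0.1939]
tcp_rot: [-0.247, 0.969, -0.0, -0.003]
contact_force: [-0.0, -0.6, -1.0]
opening: 0.118
finger_force: 97.7
```

Emit:
arm_command --series '[0, 0, 0, 0, 0, 6, 1, 0, 0, 0, 0, 0, 12.5, 1, 0, 0, 0, 0, 0, 19, 1, 0, 0, 0, 0, 0, 25.5, 1, 0, 0, 0, 0, 0, 32, 1, 0, 0, 0, 0, 0, 38.5, 1, 0, 0, 0, 0, 0, 45, 1, 0, 0, 0, 0, 0, 51.5, 1, 0, 0, 0, 0, 0, 58, 1, 0, 0, 0, 0, 0, 64, 1]'

```text
time: 14.52
eef_pos: [0.4875, 0.3135, 0.194]
tcp_rot: [0.304, 0.953, -0.002, -0.002]
contact_force: [0.1, 0.8, -1.8]
opening: 0.117
finger_force: 97.7
```

```bash
python3 - <<'E'
from h import *
s=telemetry.get_state();print(s["time"],s["eef_pos"],s["contact_force"],s["qpos"].round(2),s["opening"])
print(rel([.5649,.3762,s["eef_pos"][2]],down(35)))
E
```

```text
14.5167 [0.48751156 0.31350871 0.19395754] [ 0.13905427  0.7779772  -1.756499  ] [ 0.4   0.11  1.85  0.    1.19 -0.56] 0.11707092570082964
(array([-2.67,  9.59, -0.05]), array([-0.3, -0.1, 19.6]))
```

Emit:
arm_command --series '[-0.9, 3.2, 0, -0.1, 0, 6.5, 1, -1.8, 6.4, 0, -0.2, 0, 13, 1, -2.7, 9.6, 0, -0.3, -0.1, 19.6, 1, -2.7, 9.6, 0, -0.3, -0.1, 19.6, 1, -2.7, 9.6, 0, -0.3, -0.1, 19.6, 1, -2.7, 9.6, 0, -0.3, -0.1, 19.6, 1]'

```text
time: 15.02
eef_pos: [0.5649, 0.3765, 0.1942]
tcp_rot: [0.459, 0.888, 0.0, 0.0]
contact_force: [0.5, -0.2, -1.5]
opening: 0.112
finger_force: 98.0
```

```bash
python3 - <<'E'
from h import *
s=telemetry.get_state();print(s["time"],s["eef_pos"],rel([.5649,.3762,.194],down(35)))
T=cam("top");S=cam("scene")
cv2.imwrite("pics/n2.png",np.hstack([crop(T,270,80,133,200,3),crop(S,270,170,133,200,3)]))
E
```

```text
15.0167 [0.5648707  0.376459   0.19421202] (array([-0.02, -0.01,  0.02]), array([ 0. , -0. ,  0.4]))
```

View pics/n2.png

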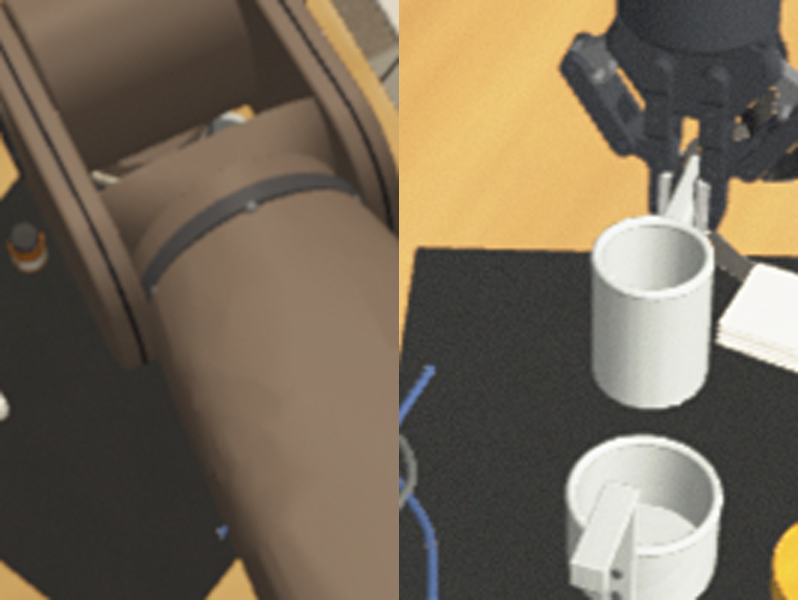

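The scene crop shows the small dipper hanging upright, its rim centre at (653,257), above the large dipper with its rim at (644,497). The top view is blocked by the arm, so I'll check the centring from the scene ray.

```bash
python3 - <<'E'
from h import *
S=cam("scene")
for z in(.22,.225): print(onz(S,270+253/3,170+257/3,z))
for v in (245,257,269): print(v,onz(S,354.3,170+v/3,.225))
u,v,w,h=325,235,80,75
g=S["im"][v:v+h,u:u+w]; m=((g.min(2)>90)&(g.max(2).astype(int)-g.min(2)<25)).astype(np.uint8)
cs=max(cv2.findContours(m,0,1)[0],key=cv2.contourArea)+[[u,v]]
P=lambda x,y,z:proj(S,[x,y,z])
# predicted silhouette of cup at (x,y), base z .15
x,y=.5993,.327; zb=.004+.1942-.048
th=np.linspace(0,6.28,60)
for zz in(zb,zb+.075):
    q=np.array([P(x+.028*np.cos(t),y+.028*np.sin(t),zz) for t in th]); print("pred",zz,q.min(0),q.max(0))
print("seen",cs.reshape(-1,2).min(0),cs.reshape(-1,2).max(0))
e=np.array([P(x+.04*np.cos(t),y+.04*np.sin(t),.059) for t in th]); print("large pred",e.min(0),e.max(0),"seen 326..377.8, top 315")
E
```

```text
[0.5969904  0.33043854 0.22      ]
[0.60140449 0.32682041 0.225     ]
245 [0.59466834 0.33199653 0.225     ]
257 [0.60137739 0.32678287 0.225     ]
269 [0.60798572 0.32164749 0.225     ]
pred 0.1502 [333.  279.9] [371.1 306.8]
pred 0.2252 [333.4 241.8] [373.7 268.3]
seen [334 235] [404 305]
large pred [325.  315.8] [376.  354.5] seen 326..377.8, top 315
```

Centred within about 1–2 mm, against 8.5 mm of radial clearance. I'll lower.

Emit:
arm_command --series '[0, 0, 2, 0, 0, 0, 1, 0, 0, 4, 0, 0, 0, 1, 0, 0, 6, 0, 0, 0, 1, 0, 0, 7.5, 0, 0, 0, 1, 0, 0, 8.8, 0, 0, 0, 1, 0, 0, 10, 0, 0, 0, 1, 0, 0, 11, 0, 0, 0, 1, 0, 0, 12, 0, 0, 0, 1, 0, 0, 12.8, 0, 0, 0, 1, 0, 0, 12.8, 0, 0, 0, 1]'

```text
time: 16.0
eef_pos: [0.5659, 0.3769, 0.0666]
tcp_rot: [0.459, 0.888, 0.001, 0.001]
contact_force: [-0.2, -0.9, -1.2]
opening: 0.121
finger_force: 98.0
```

Emit:
arm_command --series '[0, 0, 0.3, 0, 0, 0, 1, 0, 0, 0.6, 0, 0, 0, 1, 0, 0, 0.9, 0, 0, 0, 1, 0, 0, 1.1, 0, 0, 0, 1, 0, 0, 1.1, 0, 0, 0, 1]'

```text
time: 16.42
eef_pos: [0.5668, 0.3774, 0.0575]
tcp_rot: [0.459, 0.888, 0.002, 0.001]
contact_force: [-0.0, -0.6, -0.7]
opening: 0.114
finger_force: 98.0
```

Emit:
arm_command --series '[0, 0, 0.15, 0, 0, 0, 1, 0, 0, 0.3, 0, 0, 0, 1, 0, 0, 0.45, 0, 0, 0, 1, 0, 0, 0.45, 0, 0, 0, 1]'

```text
time: 16.75
eef_pos: [0.5667, 0.3773, 0.053]
tcp_rot: [0.459, 0.888, 0.002, 0.001]
contact_force: [0.5, -0.1, -1.5]
opening: 0.115
finger_force: 98.0
```

```bash
python3 - <<'E'
from h import *
s=telemetry.get_state();print(s["time"],s["eef_pos"],s["contact_force"],s["wrist_torque"])
S=cam("scene")
cv2.imwrite("pics/n3.png",crop(S,290,240,150,150,4))
E
```

```text
16.75 [0.56674736 0.37733996 0.05296512] [ 0.49820828 -0.14481752 -1.53274695] [ 0.04982629  0.03252141 -0.02370414]
```

View pics/n3.png

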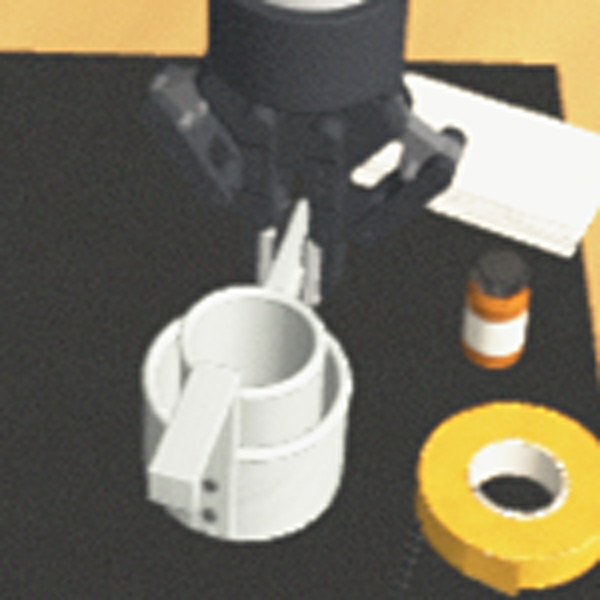

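The small cup sits inside the large rim, with its rim at (255,340), nearly at the floor, and its handle opposite the strap. The vial and tape are clear. I'll lower the last millimetres to contact.

Emit:
arm_command --series '[0, 0, 0.1, 0, 0, 0, 1, 0, 0, 0.18, 0, 0, 0, 1, 0, 0, 0.18, 0, 0, 0, 1]'

```text
time: 17.05
eef_pos: [0.5673, 0.3778, 0.0524]
tcp_rot: [0.459, 0.888, 0.003, 0.002]
contact_force: [-1.3, 0.1, 1.9]
opening: 0.12
finger_force: 98.6
```

Emit:
arm_command --series '[0, 0, 0.08, 0, 0, 0, 1, 0, 0, 0.12, 0, 0, 0, 1, 0, 0, 0.12, 0, 0, 0, 1]'

```text
time: 17.3
eef_pos: [0.5674, 0.3781, 0.0521]
tcp_rot: [0.459, 0.888, 0.003, 0.002]
contact_force: [-2.4, 0.8, 6.4]
opening: 0.122
finger_force: 99.2
```

Emit:
arm_command --series '[0, 0, 0, 0, 0, 0, 0.8, 0, 0, 0, 0, 0, 0, 0.6, 0, 0, 0, 0, 0, 0, 0.5, 0, 0, 0, 0, 0, 0, 0.5, 0, 0, -1, 0, 0, 0, 0.5, 0, 0, -3, 0, 0, 0, 0.5, 0, 0, -6, 0, 0, 0, 0.5, 0, 0, -10, 0, 0, 0, 0.5, 0, 0, -14, 0, 0, 0, 0.5, 0, 0, -17, 0, 0, 0, 0.5]'

```text
time: 18.13
eef_pos: [0.567, 0.3774, 0.2251]
tcp_rot: [0.459, 0.888, 0.004, 0.003]
contact_force: [0.8, 0.9, 0.7]
opening: 0.498
finger_force: 0.0
```

```bash
python3 - <<'E'
from h import *
print(rel([.27,.58,.26],down(60)))
E
```

```text
(array([ 33.69, -12.5 ,  -3.67]), array([  0.5,   0.2, -24.7]))
```

Emit:
arm_command --series '[33.7, -12.5, -3.7, 0.5, 0.2, -24.7, 0.5, 33.7, -12.5, -3.7, 0.5, 0.2, -24.7, 0.5, 33.7, -12.5, -3.7, 0.5, 0.2, -24.7, 0.5, 33.7, -12.5, -3.7, 0.5, 0.2, -24.7, 0.5, 33.7, -12.5, -3.7, 0.5, 0.2, -24.7, 0.5, 33.7, -12.5, -3.7, 0.5, 0.2, -24.7, 0.5, 33.7, -12.5, -3.7, 0.5, 0.2, -24.7, 0.5, 33.7, -12.5, -3.7, 0.5, 0.2, -24.7, 0.5, 33.7, -12.5, -3.7, 0.5, 0.2, -24.7, 0.5, 33.7, -12.5, -3.7, 0.5, 0.2, -24.7, 0.5]'

```text
time: 18.97
eef_pos: [0.2646, 0.5826, 0.2582]
tcp_rot: [0.256, 0.967, 0.0, -0.002]
contact_force: [0.7, 0.1, 0.1]
opening: 0.502
finger_force: 0.0
```

Emit:
arm_command --series '[0, 0, 0, 0, 0, 0, 0.5, 0, 0, 0, 0, 0, 0, 0.5, 0, 0, 0, 0, 0, 0, 0.5]'

```text
time: 19.22
eef_pos: [0.2704, 0.579, 0.2563]
tcp_rot: [0.26, 0.966, -0.001, -0.001]
contact_force: [0.3, -0.4, 0.8]
opening: 0.503
finger_force: 0.0
```

```bash
python3 - <<'E'
from h import *
s=telemetry.get_state();print(s["time"],s["eef_pos"])
T=cam("top");S=cam("scene")
cv2.imwrite("pics/f1.png",np.hstack([crop(T,240,100,150,200,2.66),crop(S,280,230,150,200,2.66)]))
th=np.linspace(0,6.28,90)
for n,c in(("top",T),("scene",S)):
    q=np.array([proj(c,[.5993+.028*np.cos(t),.327+.028*np.sin(t),.083]) for t in th]); print(n,"nested rim pred",q.min(0),q.max(0))
E
```

```text
19.2167 [0.27038207 0.57900965 0.25626527]
top nested rim pred [325.  145.7] [352.9 172.9]
scene nested rim pred [332.7 310.9] [369.  337.9]
```

View pics/f1.png

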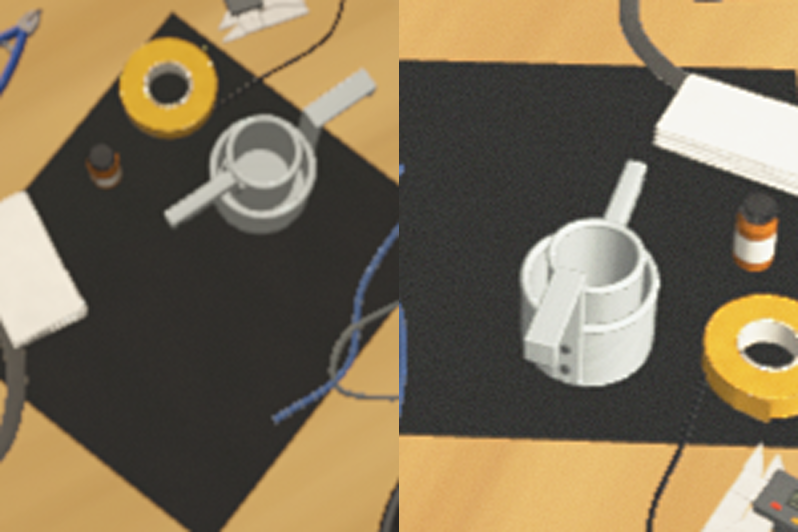

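The small dipper is nested with its rim at scene (336–372, 312–341), which matches a fully seated rim. Its handle at top (200,200) lies opposite the strap at (340,98), and everything else is unmoved.

```bash
python3 -c "
from plant import ctrl
print(ctrl.sign_off())"
```

```text
the job is handed in; nothing more can be done
None
```

I stood the small dipper on the mat and let go, then picked it up again and nested it fully in the large dipper with the handles opposite. Nothing else was disturbed, and I handed the job in at about 19 s.

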